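Tare the scale under the blue parts box

TASK

Zero the counting scale that carries the blue parts box: with the fingertips lightly press its round green tare key down, keep it down for at least two seconds, then let it come up and draw the hand away. Do not touch the other two scales, press no red power key, and leave the boxes, the jar and the other things on the bench where they are.

Things in the scene. Friction and masses are not known exactly. Their poses are not given: they have to be found in the camera images.
- scale_blue: white scale that carries the blue hinged parts box; fixed, 104 (x) x 116 (y) x 42 mm high, origin under its centre, unturned x points away from the robot, y left. Steel pan (88 x 64 mm, top 48 mm up) on its left half, centre (0, 23) mm; key panel on its right: green tare key at (34, -37) mm (far end), dark display between, red power key at (-34, -37) mm. All three scales look alike
- tare_blue_top (a point): centre of the top face of the round green tare key (18 mm across) of the scale that carries the blue hinged parts box; 51 mm above the bench when up; moves with the key; z up
- tare_blue (a joint): travel of that green tare key in m: 0 up, 0.005 fully down; spring key, starts to give at 1 N, fully down at 5 N, comes up by itself
- power_blue (a joint): travel of the red power key (14 mm across, top 51 mm above the bench) of the scale that carries the blue hinged parts box, in m: 0 up, 0.005 down; same spring
- blue_box_center (a point): centre, half-way up, of the blue hinged parts box, 66 x 46 mm, 26 mm high, loose on the pan of its scale
- scale_ochre: white scale that carries the ochre (yellow-brown) hinged parts box; fixed, 104 (x) x 116 (y) x 42 mm high, origin under its centre, unturned x points away from the robot, y left. Steel pan (88 x 64 mm, top 48 mm up) on its left half, centre (0, 23) mm; key panel on its right: green tare key at (34, -37) mm (far end), dark display between, red power key at (-34, -37) mm. All three scales look alike
- tare_ochre_top (a point): centre of the top face of the round green tare key (18 mm across) of the scale that carries the ochre (yellow-brown) hinged parts box; 51 mm above the bench when up; moves with the key; z up
- tare_ochre (a joint): travel of that green tare key in m: 0 up, 0.005 fully down; spring key, starts to give at 1 N, fully down at 5 N, comes up by itself
- power_ochre (a joint): travel of the red power key (14 mm across, top 51 mm above the bench) of the scale that carries the ochre (yellow-brown) hinged parts box, in m: 0 up, 0.005 down; same spring
- ochre_box_center (a point): centre, half-way up, of the ochre (yellow-brown) hinged parts box, 72 x 52 mm, 30 mm high, loose on the pan of its scale
- scale_jar: white scale that carries the small brown jar with the red cap; fixed, 104 (x) x 116 (y) x 42 mm high, origin under its centre, unturned x points away from the robot, y left. Steel pan (88 x 64 mm, top 48 mm up) on its left half, centre (0, 23) mm; key panel on its right: green tare key at (34, -37) mm (far end), dark display between, red power key at (-34, -37) mm. All three scales look alike
- tare_jar_top (a point): centre of the top face of the round green tare key (18 mm across) of the scale that carries the small brown jar with the red cap; 51 mm above the bench when up; moves with the key; z up
- tare_jar (a joint): travel of that green tare key in m: 0 up, 0.005 fully down; spring key, starts to give at 1 N, fully down at 5 N, comes up by itself
- power_jar (a joint): travel of the red power key (14 mm across, top 51 mm above the bench) of the scale that carries the small brown jar with the red cap, in m: 0 up, 0.005 down; same spring
- red_jar_center (a point): centre, half-way up, of the small brown jar with the red cap, 32 mm across, 41 mm high, loose on the pan of its scale
- marker: white marker pen with a black cap, lying on the bench, 125 mm long along its y, 12 mm wide, 14 mm high; origin at its underside centre
- syringe: amber flux syringe with a blue tip cap, lying on the light blue mat, 124 mm long along its y, 24 mm wide and high; origin at its underside centre
- wick: small blue spool of desoldering wick lying flat, 42 mm across, 12 mm high; origin at its underside centre
- microscope: stereo microscope with eyepieces on a post, fixed, 0.41 m tall, on a black tray 345 mm wide; origin near the centre of its base; eyepieces reach 125 mm towards the robot from it at 0.31 to 0.38 m height, knobs reach 107 mm to either side. An obstacle: swing past it above 0.41 m
- monitor: wide flat computer screen standing turned behind the scales, fixed, an obstacle; origin under its middle; swing past it above 0.41 m

How it is judged:
By the outcome, as a careful person would: the job done as asked, in the order asked, and still so for the second after the job is handed in, with the robot touching nothing.
It also fails if it takes over 46 s, if anything falls off the work surface, if the arm or the gripper's body presses on something with over 40 N, if the wrist force passes 120 N, or if a joint passes its speed limit or range.

ROBOT

A 6-joint arm with a two-finger parallel gripper is mounted at the origin on a cart in front of the work surface, level with it; the furniture and walls round the work are solid. World frame = base frame: x ahead of the robot, y to its left, z up, the work surface at z = 0. Lengths are in mm, angles in rad, forces in N, time in s.
With the tool pointing down it reaches from about 275 to 825 mm from the base axis. Payload 4.9 kg.
Tool frame: the origin (TCP) lies at the very end of the fingers, on their centre line; the grasp point (between the pads) lies 19 mm behind it; z points along the fingers, y is the direction in which the jaws open and shut (so a half turn about z gives the same grasp; the last joint's range is limited). The gripper opens to 85 mm and grips with 20 to 120 N. Pads are 22 mm wide; open, the fingers measure 114 mm over their backs; the gripper's body (76 mm by 85 mm) begins 54 mm behind the grasp point. The pads swing forward as they close: fully open they stand 13 mm farther back than shut.
Start: joints at [-1.292, 0.326, -0.193, 1.052, 0, 1.437], TCP at [220.66, -503.813, 231.281] pointing down, gripper open.
Joint ranges: [-2.65, 2.65], [-0.97, 1.79], [-1.3, 1.35], [-1.93, 2.1], [-1.47, 1.37], [-3.14, 3.14]. Speed limits (rad/s): [2.57, 2.57, 3.14, 3.14, 3.14, 3.14].

INTERFACE

Orientations are given as [roll, pitch, yaw] about the fixed x, y, z axes, in that order (R = Rz(yaw) Ry(pitch) Rx(roll)).
In Python, from bench import bot, solve_ik, imaging gives the robot as it stands. Calls block until the motion is done:
- bot.move_ptp(position, orientation): joint-space move of the TCP to a pose.
- bot.movel(position, rot=None, max_speed=150, threshold=None): straight line of the TCP; rot=None keeps the orientation; max_speed is the mean speed in mm/s. With threshold (N) it stops when the force on the tool has changed by that much, and returns True; else False.
- bot.move_j(angles): joint-space move.
- bot.grip(opening, effort=None): opening from 0.0 (shut) to 1.0 (fully open); effort is the grip in N (None keeps the last); returns when the fingers have stopped.
- bot.dwell(seconds).
- solve_ik(position, orientation): joint angles nearest the present ones, or None.
- bot.get_state(): the state.
- imaging.capture(name): name is "scene" or "top" or "wrist"; returns the picture (384x512x3 uint8, blue, green, red); there is no depth.
- imaging.camera_model(name): a dict with "K" (3x3 intrinsics, pixels), "position" and "rotation" of the camera in the world. Camera axes: x right, y up, looking along -z (the intrinsics and any distortion apply to the point x, -y, -z); pixel columns grow to the right and rows downward; lengths in mm; the calibration is good to about 2 mm. A picture is of the moment at which its call begins: read the wrist's pose just before it. camera_model takes no time and is no camera call; for the wrist camera it gives the pose at the moment of the call.
A pose or a line that the arm cannot do raises bot.IKError and nothing moves.
- bot.sign_off(): hands the job in, once; it reports no verdict.
The state is a dict: "t": time; "qpos": joint angles; "joint_velocities": joint speeds; "effort": joint torques, N m; "tcp_pos": TCP position; "orientation": TCP orientation; "contact_force": force on the tool from outside, world axes, zero at the start; "wrist_torque": the same for the moment, N m; "opening": opening from 0.0 (shut) to 1.0 (fully open).
Only numpy, scipy, OpenCV 4.12 (cv2) and the standard library are available. Lean on these libraries where they do the work, as an engineer would, in place of code of your own. Each camera call takes 0.05 s, during which the arm holds its last target.

## Working session

There is one attempt and no reset: what is moved stays moved. The work goes in short steps, each a Python script; the robot and the scene stay as the last script left them, time stands still between calls to the robot, and variables do not carry over. Pictures are saved under pics/ and viewed, and the job is handed in when it is done.

```bash
mkdir -p pics; ls; python3 - <<'E'
from bench import bot, imaging
import cv2
for n in ("scene","top","wrist"):
    m=imaging.camera_model(n); print(n,m)
    cv2.imwrite(f"pics/{n}0.png",imaging.capture(n))
print(bot.get_state())
E
```

```text
pics
scene {'K': array([[460.70441243,   0.        , 253.51024737],
       [  0.        , 460.70441243, 189.29909411],
       [  0.        ,   0.        ,   1.        ]]), 'position': array([-652.61824194,  705.42634054, 1169.73334909]), 'rotation': array([ 0.8626856 , -0.01690941, -2.0572337 ])}
top {'K': array([[433.0845178 ,   0.        , 256.44593606],
       [  0.        , 433.0845178 , 187.99285558],
       [  0.        ,   0.        ,   1.        ]]), 'position': array([ 391.8758473 ,   82.6886398 , 1423.60253413]), 'rotation': array([ 0.04819498, -0.003898  , -1.58832005])}
wrist {'K': array([[301.82088627,   0.        , 254.46467803],
       [  0.        , 301.82088627, 194.64835605],
       [  0.        ,   0.        ,   1.        ]]), 'position': array([ 285.73441209, -475.81504097,  373.92833396]), 'rotation': array([-0.28506109,  0.00234178, -1.15792917])}
{'t': 0.15, 'qpos': array([-1.29217259e+00,  3.26813089e-01, -1.93348403e-01,  1.05200072e+00,
        8.14137014e-06,  1.43661969e+00]), 'joint_velocities': array([ 0.00108132, -0.00324419,  0.00338777, -0.00060467,  0.00087258,
        0.00148813]), 'effort': array([ 2.57346212e-03, -4.43697667e+01,  2.62668550e+01,  1.02599445e-02,
       -1.84521200e-04, -1.47635205e-06]), 'tcp_pos': array([ 220.54880305, -503.36133432,  230.66242249]), 'orientation': array([-3.14024013e+00, -1.90788585e-04,  4.12800243e-01]), 'contact_force': array([-0.73523835, -0.18475145,  0.57374618]), 'wrist_torque': array([-0.0082774 , -0.01421191, -0.01627163]), 'opening': 1.0004018527946579}
```

View pics/scene0.png

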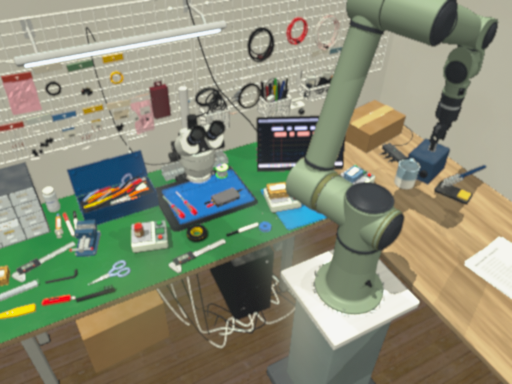

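View pics/top0.png

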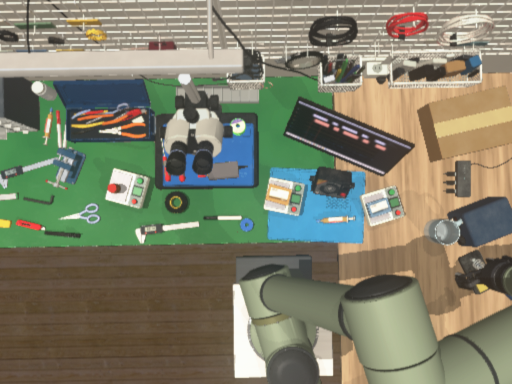

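View pics/wrist0.png

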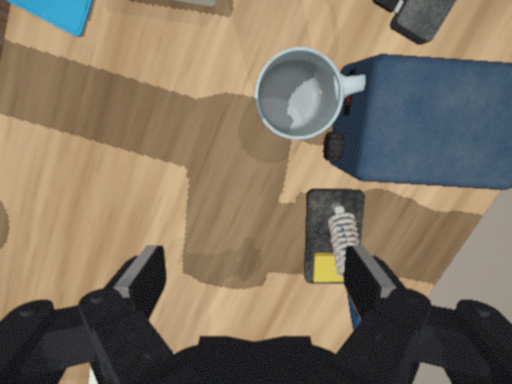

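The top picture shows the jar scale near (128,188), the ochre scale near (285,196), and a third scale near (382,206) on the wood, which should be the blue one. I'll zoom in and localise its keys.

```bash
cat > h.py <<'E'
import numpy as np, cv2
from scipy.spatial.transform import Rotation as R
def ray(m,u,v):
    d=R.from_euler('xyz',m['rotation']).as_matrix()@(np.array([1,-1,-1])*(np.linalg.inv(m['K'])@[u,v,1]))
    return np.array(m['position']),d
def onplane(m,u,v,z):
    p,d=ray(m,u,v); return p+d*(z-p[2])/d[2]
def project(m,P):
    q=R.from_euler('xyz',m['rotation']).as_matrix().T@(np.asarray(P)-m['position'])
    w=m['K']@(q*[1,-1,-1]); return w[:2]/w[2]
def blobs(img,lo,hi,amin=5):
    h=cv2.cvtColor(img,cv2.COLOR_BGR2HSV); k=cv2.inRange(h,np.array(lo),np.array(hi))
    n,l,s,c=cv2.connectedComponentsWithStats(k)
    return [(c[i].round(2),s[i,:5]) for i in range(1,n) if s[i,4]>=amin]
E
python3 - <<'E'
from h import *
from bench import imaging
m=imaging.camera_model("top"); im=cv2.imread("pics/top0.png")
cv2.imwrite("pics/topz.png",cv2.resize(im[150:240,250:420],None,fx=4.7,fy=4.7,interpolation=cv2.INTER_CUBIC))
c=im[150:240,340:420]
for name,lo,hi in(("g",(45,80,60),(85,255,255)),("r",(0,110,80),(8,255,255)),("r2",(172,110,80),(180,255,255)),("b",(95,60,40),(125,255,255)),("white",(0,0,190),(180,40,255))):
    for b,s in blobs(c,lo,hi,4): print(name,b+[340,150],s[4],onplane(m,*(b+[340,150]),51).round(1))
E
```

```text
g [391.22 191.91] 23 [ 438.1 -351.5   51. ]
g [394.16 201.98] 45 [ 406.  -359.8   51. ]
r [397.72 212.11] 18 [ 373.7 -370.1   51. ]
r2 [342.67 194.07] 15 [ 433.9 -197.1   51. ]
b [353.   209.08] 1261 [ 385.8 -228.5   51. ]
b [368.25 205.5 ] 4 [ 396.3 -277.2   51. ]
b [371.75 214.  ] 8 [ 369.2 -287.5   51. ]
white [346.5  157.43] 14 [ 550.5 -212.4   51. ]
white [368.5  166.57] 28 [ 520.1 -281.7   51. ]
white [377.18 206.77] 457 [ 391.8 -305.4   51. ]
white [378.56 205.88] 145 [ 394.5 -309.9   51. ]
white [340.5 218. ] 6 [ 358.3 -188.1   51. ]
white [347.  218.5] 6 [ 356.4 -208.7   51. ]
white [351.38 218.08] 13 [ 357.4 -222.6   51. ]
```

View pics/topz.png

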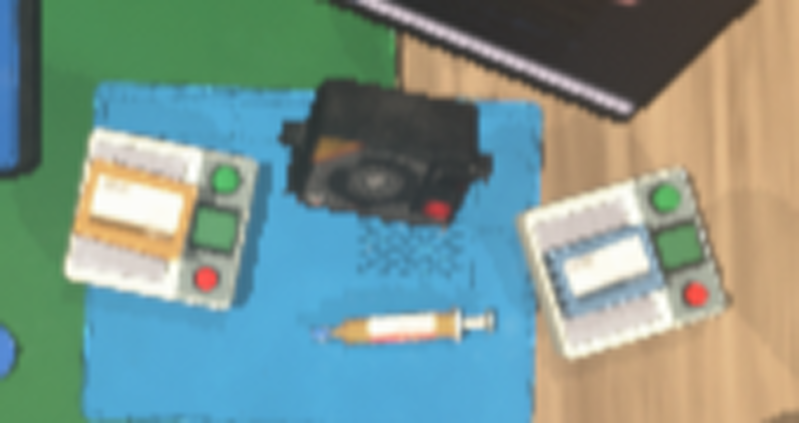

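The ochre and blue scales are clearly identified: the blue scale's green key is at top (391.2,191.9) and its red key at (397.7,212.1). They come out 67 mm apart against the expected 68. Next I'll check clearance to the monitor by triangulating its corners, and check the poses.

```bash
python3 - <<'E'
from h import *
im=cv2.imread("pics/scene0.png"); cv2.imwrite("pics/scz.png",cv2.resize(im[100:220,240:410],None,fx=4.7,fy=4.7,interpolation=cv2.INTER_CUBIC))
im=cv2.imread("pics/top0.png"); cv2.imwrite("pics/topm.png",cv2.resize(im[85:205,270:430],None,fx=4.9,fy=4.9,interpolation=cv2.INTER_CUBIC))
from bench import bot,solve_ik
for yaw in (-2.5,-2,-1.5,-.676,-.28,0.2,.8,1.3,2.5,3.1):
  for t in (0,.3):
    # tilt: tool z leaning outward along azimuth
    a=-.5
    Rt=R.from_rotvec(t*np.array([np.sin(a),-np.cos(a),0]))*R.from_euler('xyz',[np.pi,0,yaw])
    q=solve_ik([438,-351.5,150],list(Rt.as_euler('xyz')))
    print(yaw,t,None if q is None else np.round(q,2), Rt.apply([0,0,1]).round(2))
E
```

```text
-2.5 0 [-0.81  0.41 -0.28  0.87  0.   -1.45] [-0.  0. -1.]
-2.5 0.3 [-0.87  0.23 -0.61  0.45  0.11 -1.49] [ 0.26 -0.14 -0.96]
-2 0 [-0.81  0.41 -0.28  0.87  0.   -1.95] [-0.  0. -1.]
-2 0.3 [-0.87  0.23 -0.61  0.45  0.11 -1.99] [ 0.26 -0.14 -0.96]
-1.5 0 [-0.81  0.41 -0.28  0.87  0.   -2.45] [-0. -0. -1.]
-1.5 0.3 [-0.87  0.23 -0.61  0.45  0.11 -2.49] [ 0.26 -0.14 -0.96]
-0.676 0 [-0.81  0.41 -0.28  0.87  0.    3.01] [-0. -0. -1.]
-0.676 0.3 [-0.87  0.23 -0.61  0.45  0.11  2.97] [ 0.26 -0.14 -0.96]
-0.28 0 [-0.81  0.41 -0.28  0.87  0.    2.61] [-0. -0. -1.]
-0.28 0.3 [-0.87  0.23 -0.61  0.45  0.11  2.57] [ 0.26 -0.14 -0.96]
0.2 0 [-0.81  0.41 -0.28  0.87  0.    2.13] [ 0. -0. -1.]
0.2 0.3 [-0.87  0.23 -0.61  0.45  0.11  2.09] [ 0.26 -0.14 -0.96]
0.8 0 [-0.81  0.41 -0.28  0.87  0.    1.53] [ 0. -0. -1.]
0.8 0.3 [-0.87  0.23 -0.61  0.45  0.11  1.49] [ 0.26 -0.14 -0.96]
1.3 0 [-0.81  0.41 -0.28  0.87  0.    1.03] [ 0. -0. -1.]
1.3 0.3 [-0.87  0.23 -0.61  0.45  0.11  0.99] [ 0.26 -0.14 -0.96]
2.5 0 [-0.81  0.41 -0.28  0.87  0.   -0.17] [ 0.  0. -1.]
2.5 0.3 [-0.87  0.23 -0.61  0.45  0.11 -0.21] [ 0.26 -0.14 -0.96]
3.1 0 [-0.81  0.41 -0.28  0.87  0.   -0.77] [ 0.  0. -1.]
3.1 0.3 [-0.87  0.23 -0.61  0.45  0.11 -0.81] [ 0.26 -0.14 -0.96]
```

View pics/scz.png

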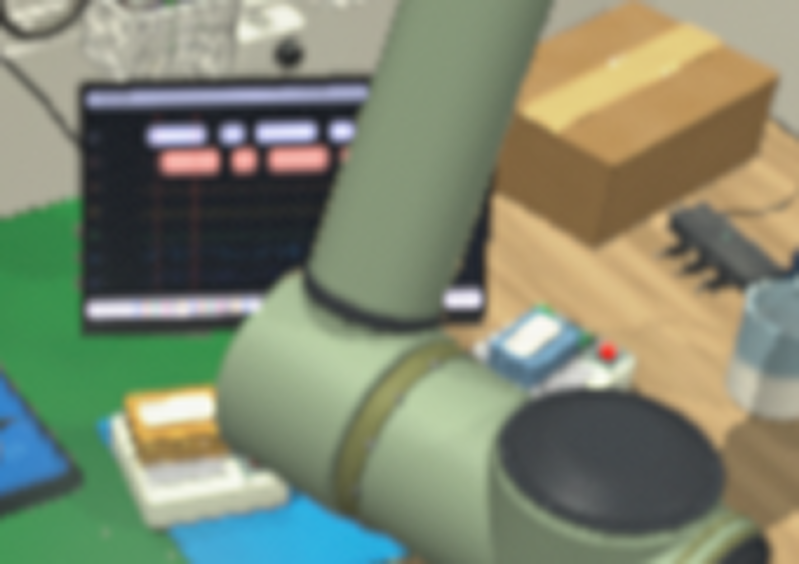

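View pics/topm.png

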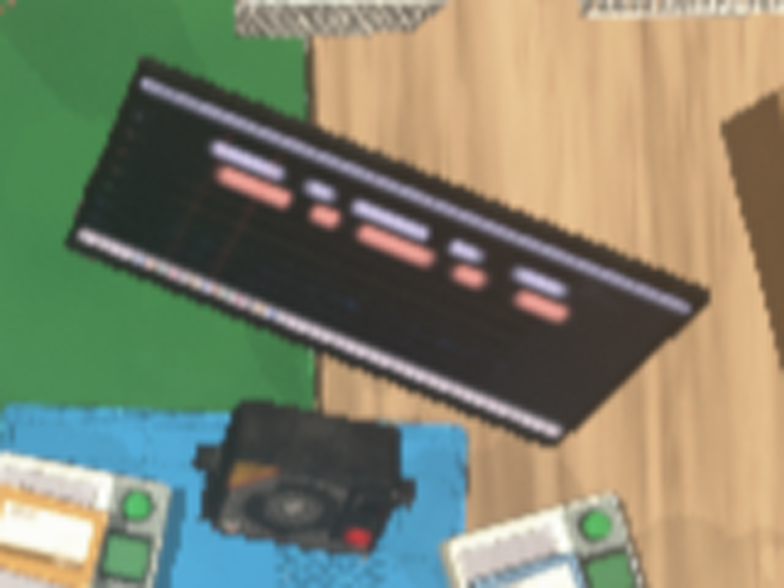

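```bash
python3 - <<'E'
from h import *
from bench import imaging
T=imaging.camera_model("top");S=imaging.camera_model("scene")
def tri(a,b):
    p,d=ray(T,*a);q,e=ray(S,*b)
    x=np.linalg.lstsq(np.c_[d,-e],q-p,rcond=None)[0]
    A=p+d*x[0];B=q+e*x[1];return ((A+B)/2).round(0),np.linalg.norm(A-B).round(1)
print("BR",tri((384.3,175.4),(343.2,168.1)));print("BL",tri((283.9,134.6),(257.7,170.6)));print("TL",tri((299.6,97.2),(257,117)))
print("TR at z=300",onplane(T,270+708/4.9,85+295/4.9,300),onplane(T,270+708/4.9,85+295/4.9,250))
print("red key", tri((397.72,212.11),(240+608/4.7,100+352/4.7)))
E
```

```text
BR (array([ 495., -345.,    3.]), np.float64(1.9))
BL (array([635., -17.,   7.]), np.float64(0.6))
TL (array([706., -48., 212.]), np.float64(2.9))
TR at z=300 [ 550.771526   -337.61155209  300.        ] [ 557.84233947 -356.31479363  250.        ]
red key (array([ 373., -373.,   44.]), np.float64(1.0))
```

The monitor's lower right corner is at (495,-345,3), about 50 mm from the key, and it leans away with height. A vertical tool with the camera turned away from it clears. Next I'll close the hand and hover to refine the key position.

```bash
python3 - <<'E'
from h import *
from bench import bot,imaging
bot.grip(0.0)
bot.move_ptp([425,-355,210],[np.pi,0,1.85])
m=imaging.camera_model("wrist"); im=imaging.capture("wrist"); cv2.imwrite("pics/w1.png",im)
s=bot.get_state(); print(s['t'],s['tcp_pos'],s['opening'],s['contact_force'],m['position'],m['rotation'])
for n,lo,hi in(("g",(45,80,60),(85,255,255)),("r",(0,110,80),(8,255,255)),("r2",(172,110,80),(180,255,255))):
    for b,a in blobs(im,lo,hi,60): print(n,b,a[2:],onplane(m,*b,51).round(1))
print("expect g,r",project(m,[438,-351.5,51]),project(m,[373.7,-370,51]))
E
```

```text
1.9583 [ 424.47049298 -355.84827706  210.13165474] 0.0023872988711060067 [ 0.27366524 -0.46138059  0.42015026] [ 404.8243569  -287.61588892  353.39097726] [-0.28491357  0.00050866  0.27775757]
g [431.82  20.64] [  65   48 1588] [ 536.9 -173.7   51. ]
g [235.52 177.98] [ 26  27 647] [ 405.4 -361.    51. ]
g [267.98 178.9 ] [ 19  19 258] [ 437.7 -352.8   51. ]
r [202.78 178.72] [ 15  15 174] [ 373.2 -371.    51. ]
r2 [316.45   6.48] [ 18  15 155] [ 434.1 -191.4   51. ]
expect g,r [268.62110721 177.80247199] [203.49475995 177.94673117]
```

View pics/w1.png

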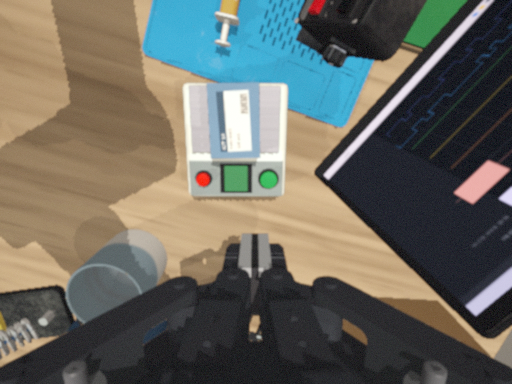

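The wrist picture shows the blue box on this scale, the green key at (268,179) and the red key at (203,179). They agree with the top view to about 1.5 mm. Now I'll descend, press slowly with force watched, hold, and release.

```bash
python3 - <<'E'
from h import *
from bench import bot,imaging
x,y=437.8,-352.4
def st(l):
    s=bot.get_state(); print(l,round(s['t'],2),s['tcp_pos'].round(1),s['contact_force'].round(2)); return s
bot.movel([x,y,110],max_speed=120); st("110")
hit=bot.movel([x,y,57],max_speed=60,threshold=3); st("57 hit=%s"%hit)
if not hit:
    bot.dwell(0.2); f0=st("base")['contact_force'][2]
    hit=bot.movel([x,y,43.5],max_speed=10,threshold=5.5); print("hit",hit)
    for i in range(2):
        bot.dwell(0.3); s=st("hold")
    cv2.imwrite("pics/w2.png",imaging.capture("wrist"))
E
```

```text
110 2.95 [ 438.1 -353.   110.7] [-0.58  0.23  0.22]
57 hit=False 3.98 [ 438.  -352.6   57.3] [-0.54 -0.87  0.11]
base 4.18 [ 438.1 -352.6   57.4] [-0.42 -0.48  0.35]
hit True
hold 5.52 [ 437.8 -352.4   46.1] [-0.54 -0.01  5.87]
hold 5.82 [ 437.8 -352.4   46.1] [-0.32 -0.2   5.85]
```

The TCP sits at 46.1 mm, which is 5 mm of travel, with 5.5 N above the baseline, so the key is fully down. I'll hold it, then release.

```bash
python3 - <<'E'
from h import *
from bench import bot,imaging
x,y=437.8,-352.4
def st(l):
    s=bot.get_state(); print(l,round(s['t'],2),s['tcp_pos'].round(1),s['contact_force'].round(2))
for i in range(3): bot.dwell(0.9); st("hold")
bot.movel([x,y,60],max_speed=25); st("up")
bot.movel([x,y,110],max_speed=100)
bot.movel([425,-355,210],max_speed=150); bot.dwell(.3); st("away")
m=imaging.camera_model("wrist"); im=imaging.capture("wrist"); cv2.imwrite("pics/w3.png",im)
for n,lo,hi in(("g",(45,80,60),(85,255,255)),("r",(0,110,80),(8,255,255)),("r2",(172,110,80),(180,255,255))):
    for b,a in blobs(im,lo,hi,60): print(n,b,a[2:],onplane(m,*b,51).round(1))
a=cv2.imread("pics/w1.png"); d=cv2.absdiff(a,im).max(2)
print("diff px>40 in scale roi",(d[70:205,175:295]>40).sum(),"all",(d>40).sum())
E
```

```text
hold 6.77 [ 437.8 -352.4   46.1] [-0.27  0.56  5.47]
hold 7.67 [ 437.8 -352.4   46.1] [-0.45  1.49  5.8 ]
hold 8.57 [ 437.8 -352.4   46.1] [-0.02  0.94  4.54]
up 9.29 [ 437.6 -352.2   59.8] [-0.83 -0.34 -0.67]
away 11.07 [ 424.8 -354.7  209.2] [ 0.06  0.56 -0.45]
g [432.79  21.34] [  66   50 1650] [ 537.2 -172.8   51. ]
g [235.52 179.02] [ 25  27 645] [ 405.4 -360.7   51. ]
g [268.05 180.32] [ 19  18 264] [ 437.9 -352.8   51. ]
r [202.65 179.84] [ 15  15 173] [ 373.2 -370.9   51. ]
r2 [317.04   6.92] [ 19  16 167] [ 434.2 -190.5   51. ]
diff px>40 in scale roi 553 all 5858
```

View pics/w2.png

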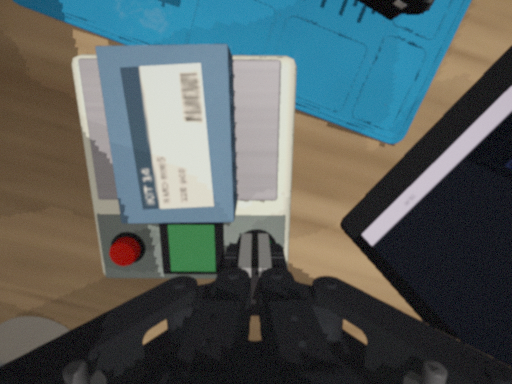

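View pics/w3.png

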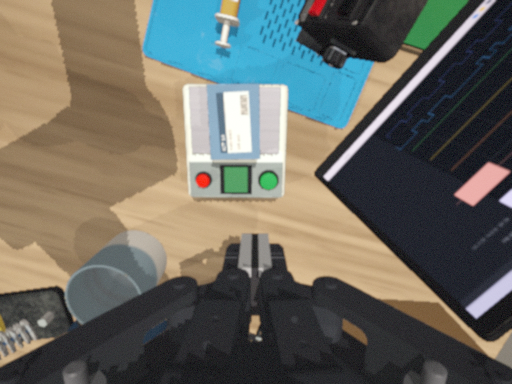

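w2 shows the closed fingertips on the green key at (255,245), with the red key at (125,250) untouched. w3 shows the scale, box and keys where they were before, with the fingers clear. I'll hand it in.

```bash
python3 -c "
from bench import bot
bot.sign_off(); print(bot.get_state()['t'])"
```

```text
the job is handed in; nothing more can be done
the job is handed in; nothing more can be done
```

I pressed the green tare key of the blue-box scale with the closed fingertips. It went down the full 5 mm and stayed down for about 3.3 s at 4.5–5.9 N, then I released it. I drew the hand up to 209 mm and handed the job in after about 11 s of robot time.

- **Finding the key:** the top and wrist cameras agreed on its position to about 1.5 mm. The green and red keys measured 67 mm apart, against 68 mm given.
- **While pressed:** the fingertips held steady at 46.1 mm height. The last force reading dipped to 4.5 N, a little under the 5 N for fully down, but the height did not change, so I took it as noise.
- **Afterwards:** the force was back near zero. In the wrist view both keys were within 0.3 mm of where they were before, and the blue box looked unmoved. A raw before/after image comparison did show some changed pixels; I put these down to the hover pose being 1 mm lower, as the objects' positions matched.
- **Not checked:** the tare key's height was not measured directly after release. I didn't re-photograph the other two scales, but the hand never went near them.

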